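# Fit the hemmed-in amber lamp and put the parts back

### The arm

A 6-joint arm with a two-finger parallel gripper is mounted at the origin on the work surface. World frame = base frame: x ahead of the robot, y to its left, z up, the work surface at z = 0. Lengths are in m, angles in rad, forces in N, time in s.
With the tool pointing down it reaches from about 0.325 to 0.775 m from the base axis. Payload 9.3 kg.
Tool frame: the origin (TCP) lies at the very end of the fingers, on their centre line; the grasp point (between the pads) lies 19 mm behind it; z points along the fingers, y is the line along which they close (so a half turn about z gives the same grasp; the last joint's range is limited). The gripper opens to 85 mm and grips with 20 to 120 N. Pads are 22 mm wide; open, the fingers measure 114 mm over their backs; the gripper's body (76 mm by 85 mm) begins 54 mm behind the grasp point. The pads swing forward as they close: fully open they stand 13 mm farther back than shut.
Start: joints at [-1.282, 0.259, 0.021, 1.334, 0, 1.418], TCP at [0.235, -0.497, 0.231] pointing down, gripper open.
Joint ranges: [-3.04, 3.04], [-0.91, 1.82], [-1.04, 1.36], [-1.92, 1.95], [-1.52, 1.45], [-3.14, 3.14]. Speed limits (rad/s): [2.22, 2.22, 2.79, 3.14, 3.14, 3.14].

### API

Orientations are given as a rotation vector (axis times angle).
In Python, from station import robot gives the robot as it stands.
- The arm moves only by the tool servo_tool, never from a script. Its argument "increments" is a list of rows, each a list of 5 numbers: the shift along the tool's x, y, z in m, then the turn about the tool's z in rad, then the closure, from 0 (fully open) to 1 (shut). A call has 1 to 5 rows; each row shifts and turns the commanded pose from where the row before left it, along the tool's axes as they then stand; what a row does not reach is not made up. A row lasts 1/12 s, in which the tool goes at most 41.7 mm and 7.16 degrees, less where a joint would pass 70% of its speed; a pose out of reach is approached as far as the arm can. A call is refused whole if a number of a shift passes 0.0417 or a number of a turn 0.125, either way. A call with a gripper value outside its range is refused whole. The fingers move at their own pace and stop on an object; the grip force is fixed at half the most. Time passes only in rows, so rows that do not move let the fingers close. It gives the time, the measured TCP pose, the force, the opening and the grip force at its end, in the units of the state.
- robot.observe(): the state, without advancing time (a new reading comes with each control period).
- robot.camera(name): name is "scene" or "side" or "wrist"; returns (picture, depth): 420x560x3 uint8, red, green, blue; 420x560 float32, m along the optical axis (not along the pixel's ray), 0 where there is no reading.
- robot.camera_model(name): a dict with "camera_matrix" (3x3 intrinsics, pixels), "extrinsics" (4x4, takes a point from world to camera coordinates). Camera axes: x right, y down, z forward; pixel columns grow to the right and rows downward; lengths in m; the calibration is good to about 2 mm. A picture is of the moment at which its call begins: read the wrist's pose just before it. camera_model takes no time and is no camera call; for the wrist camera it gives the pose at the moment of the call.
- robot.hand_in(): hands the job in; it is judged then, once.
The state is a dict: "t": time; "joint_positions": joint angles; "joint_vel": joint speeds; "joint_torque": joint torques, N m; "position": TCP position; "orientation": TCP orientation; "force": force on the tool from outside, world axes, zero at the start; "moment": the same for the moment, N m; "gripper_width": finger opening in m; "gripper_force": force on a finger pad.
Only numpy, scipy, OpenCV 4.12 (cv2) and the standard library are available. Lean on these libraries where they do the work, as an engineer would, in place of code of your own. Each camera call takes 0.05 s, during which the arm holds its last target. There are 200 camera calls.

### The job

The amber indicator lamp stands hemmed in on the grey rack. Move the brass knob, the steel pawl and the aluminium gear cover from around it into the side tray; with all three resting in the tray, fit the lamp upright into the empty socket of the tan panel, setting it in rather than dropping it. Then stand each of the three upright on its own coloured pad again, well centred (knob yellow, pawl red, cover blue), and leave the green lamp undisturbed in its socket.

Things in the scene. Friction and masses are not known exactly. Their poses are not given: they have to be found in the camera images.
- lamp_c (a point): Amber lamp, loose, upright, 66 mm tall, 80 g: brass plug 28 mm in diameter from 0 to 26 mm up, amber glass 40 mm in diameter from 26 to 60 mm, low dome on top. Point: on its axis, 33 mm above its foot; z up. Starts on the bare grey rack plate, 10 mm above the table; the three parts stand on its +y, -y and -x sides (pads' frames), 57 mm between centres, which one where varies.
- knob_c (a point): Brass speed droop knob, loose upright fluted cylinder with a black pointer line on top, 54 mm in diameter in its lowest 10 mm and 50 mm above, 62 mm tall, about 0.35 kg. Point: on its axis half-way up (31 mm above its foot); z up. Starts on the yellow pad.
- pawl_c (a point): Steel ratchet pawl, loose: upright hub 48 mm in diameter, 60 mm tall, and a low toothed arm 12 mm high, 18 to 28 mm wide, reaching 62 mm from the hub's axis along its own -x, about 0.4 kg. Point: on the hub's axis half-way up (30 mm above its foot); z up. Grip the hub, above the arm. Starts on the red pad with the arm pointing roughly towards the robot.
- cover_c (a point): Aged aluminium gear cover, loose: upright closed drum 56 mm in diameter with straight sides up to 56 mm, slightly domed top with six dark screws, 64 mm tall in all, about 0.25 kg. Point: on its axis 30 mm above its foot; z up. Starts on the blue pad.
- pad_knob: Yellow disc, the knob's own place on the rack, fixed, 70 mm in diameter, 4 mm thick. Origin: centre of its underside, 10 mm above the table, so parts stand 4 mm above the origin. +x is the rack's direction away from the robot, z up (the same in all three pads).
- pad_pawl: Red disc, the pawl's own place on the rack; otherwise as the yellow one. On the fourth side of the lamp (+x) the rack has a fixed dark bracket, 44 mm wide, its top 72 mm above the table, its face 28 mm from the lamp's axis.
- pad_cover: Blue disc, the gear cover's own place on the rack; otherwise as the yellow one.
- tray: Side tray for parts set aside, fixed: black rubber mat with a low wooden rim, 330 mm along its x, 130 mm along its y, rim 9 mm high and 5 mm thick, floor 4 mm above the table. Origin: centre of its underside, on the table. Left or right of the rack. Parts with their centres inside the rim count as in the tray.
- socket (a point): Empty lamp socket on the tan bakelite panel (220 x 130 x 30 mm, fixed): upright black collar, inner diameter 44 mm, outer 54 mm, 10 mm high, with a copper floor. Point: centre of the socket's floor, level with the panel's top, 30 mm above the table; z up. The panel stands on the side of the rack away from the tray. Resting on this floor the lamp is fully home.
- green_c (a point): Green lamp, loose, of the same shape as the amber one, already fitted in the panel's other socket, 96 mm from the empty one. Point: on its axis 33 mm above its foot. It must stay where it is.
Not all that is in view belongs to the job. Leave any pink or purple look-alike of the part that bears cover_c alone.

How it is judged:
By the outcome, as a careful person would: the job done as asked, in the order asked, and still so for the second after the job is handed in, with the robot touching nothing.
It also fails if it takes over 144 s, if anything falls off the work surface, if the arm or the gripper's body presses on something with over 40 N, if the wrist force passes 120 N, or if a joint passes its speed limit or range.

## Working session

There is one attempt and no reset: what is moved stays moved. The work goes in short steps, Python scripts to look and compute and a tool call to move; the robot and the scene stay as the last step left them, time stands still between calls to the robot, and variables do not carry over. Pictures are saved under pics/ and viewed, at most 14 in all, crops included, and the job is handed in when it is done.

Besides the shell and the picture viewer there is one more tool, called as a command line: name --pt "numbers of a row" for each row, then --argument value for the rest. servo_tool: Moves the arm, as the interface text tells. Its arguments: {"type":"object","properties":{"increments":{"type":"array"}},"required":["increments"]}

```bash
mkdir -p pics; ls; python3 - <<'E'
from station import robot
import cv2,numpy as np
s=robot.observe();print({k:np.round(v,3) for k,v in s.items()})
ims=[]
for n in("scene","side"):
    p,d=robot.camera(n);m=robot.camera_model(n);np.savez(f"pics/{n}0.npz",p=p,d=d,K=m["camera_matrix"],T=m["extrinsics"])
    cv2.imwrite(f"pics/{n}0.png",p[:,:,::-1]);print(n,m)
E
```

```text
pics
{'t': np.float64(0.0), 'joint_positions': array([-1.282,  0.259,  0.021,  1.334,  0.   ,  1.418]), 'joint_vel': array([-0.002,  0.   ,  0.001,  0.001, -0.   , -0.001]), 'joint_torque': array([-0.0000e+00, -5.5565e+01,  3.4453e+01,  1.4000e-02, -0.0000e+00,
       -0.0000e+00]), 'position': array([ 0.235, -0.497,  0.231]), 'orientation': array([-3.064, -0.688,  0.   ]), 'force': array([-0.251,  1.241,  0.486]), 'moment': array([-0.042,  0.058,  0.032]), 'gripper_force': np.float64(0.0), 'gripper_width': np.float64(0.085)}
scene {'camera_matrix': array([[393.49651604,   0.        , 278.4543992 ],
       [  0.        , 393.49651604, 208.94042184],
       [  0.        ,   0.        ,   1.        ]]), 'extrinsics': array([[ 4.87173941e-01,  8.73304959e-01,  4.36813004e-06,
        -3.14020757e-01],
       [ 4.96272474e-01, -2.76841921e-01, -8.22843960e-01,
        -2.41446910e-01],
       [-7.18592501e-01,  4.00870302e-01, -5.68267382e-01,
         1.34982251e+00],
       [ 0.00000000e+00,  0.00000000e+00,  0.00000000e+00,
         1.00000000e+00]])}
side {'camera_matrix': array([[489.70559001,   0.        , 281.95530745],
       [  0.        , 489.70559001, 204.43311555],
       [  0.        ,   0.        ,   1.        ]]), 'extrinsics': array([[-0.92432953, -0.38149421, -0.00877961,  0.51977472],
       [-0.25621693,  0.63751432, -0.7265868 ,  0.20003964],
       [ 0.28278579, -0.66935615, -0.68701859,  0.83798064],
       [ 0.        ,  0.        ,  0.        ,  1.        ]])}
```

View pics/scene0.png

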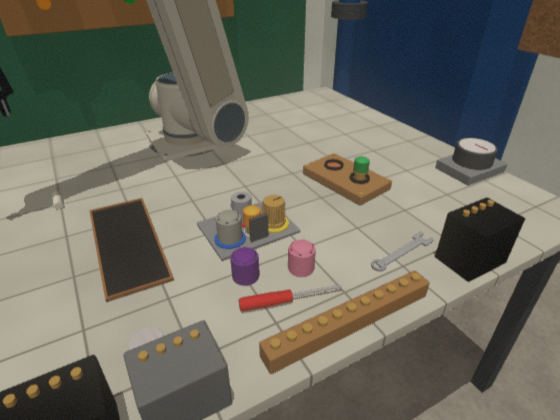

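View pics/side0.png

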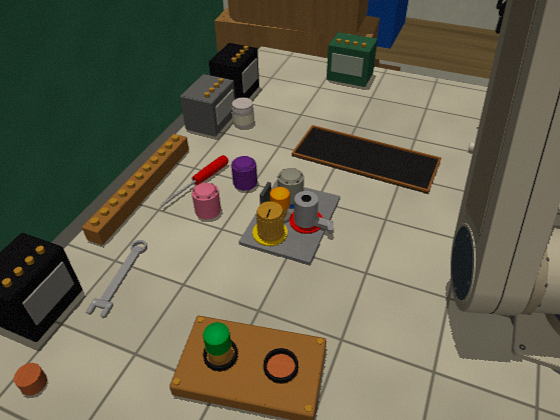

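The tray is at -y and the panel at +y. On the rack, the cover is at about (230,225) in the scene view, the knob at (273,212), the pawl at (241,202) and the lamp at (252,215). The purple and pink decoys stand nearby. Next I'll measure with depth.

```bash
cat > h.py <<'E'
import numpy as np,cv2
from station import robot
def cloud(p,d,K,T):
    v,u=np.mgrid[0:d.shape[0],0:d.shape[1]]
    c=np.stack([(u-K[0,2])/K[0,0]*d,(v-K[1,2])/K[1,1]*d,d],-1)
    w=(c-T[:3,3])@T[:3,:3]; w[d<=0]=np.nan
    return w
def shot(n,name=None):
    m=robot.camera_model(n);p,d=robot.camera(n)
    if name: cv2.imwrite(f"pics/{name}.png",p[:,:,::-1])
    return p,cloud(p,d,m["camera_matrix"],m["extrinsics"]),cv2.cvtColor(p,cv2.COLOR_RGB2HSV)
E
python3 - <<'E'
from h import *
for n in("scene","side"):
    f=np.load(f"pics/{n}0.npz");w=cloud(f["p"],f["d"],f["K"],f["T"]);h=cv2.cvtColor(f["p"],cv2.COLOR_RGB2HSV)
    img=np.zeros((500,375,3),np.uint8) # 2mm, x .2..0.95 (up), y -.5...5
    X,Y,Z=w[...,0],w[...,1],w[...,2]
    ok=(X>.2)&(X<.95)&(abs(Y)<.5)&(Z<.2)&(Z>-.02)
    iy=((Y[ok]+.5)*500).astype(int);ix=((X[ok]-.2)*500).astype(int)
    img[np.clip(iy,0,499),np.clip(ix,0,374)]=f["p"][ok][:,::-1]
    cv2.imwrite(f"pics/bev_{n}.png",img)
    # tops
    rack=ok&(Z>.066)&(Z<.085)
    lab,st=0,0
    k,l,s,c=cv2.connectedComponentsWithStats(rack.astype(np.uint8))
    for i in range(1,k):
        if s[i,4]>25:
            q=w[l==i];print(n,c[i].round(),s[i,4],np.median(q,0).round(3),q.min(0).round(3),q.max(0).round(3),np.median(h[l==i],0))
    for nm,lo,hi in(("yellow",(24,150,100),(34,255,255)),("red",(0,170,80),(8,255,255)),("blue",(105,150,60),(125,255,255)),("green",(45,120,60),(80,255,255))):
        m=(cv2.inRange(h,lo,hi)>0)&ok;q=w[m]
        if len(q):print(n,nm,len(q),np.median(q,0).round(3),q.min(0).round(3),q.max(0).round(3))
a=[cv2.imread(f"pics/bev_{n}.png") for n in("scene","side")]
cv2.imwrite("pics/bev.png",np.hstack(a))
E
```

```text
scene [229. 139.] 166 [0.232 0.062 0.077] [0.21  0.001 0.067] [0.246 0.126 0.085] [24.  35.5 98.5]
scene [361. 167.] 99 [0.557 0.293 0.076] [0.533 0.285 0.067] [0.565 0.319 0.085] [ 60. 121. 100.]
scene [241. 197.] 228 [ 0.534 -0.038  0.073] [ 0.502 -0.059  0.066] [ 0.553 -0.012  0.077] [ 18.5  14.  145. ]
scene [273. 202.] 272 [0.588 0.019 0.075] [ 0.558 -0.003  0.066] [0.607 0.045 0.078] [ 19. 139. 168.]
scene [254. 212.] 241 [ 0.598 -0.037  0.071] [ 0.568 -0.057  0.066] [ 0.621 -0.012  0.078] [ 19. 164. 174.]
scene [228. 217.] 326 [ 0.593 -0.095  0.075] [ 0.56  -0.119  0.066] [ 0.612 -0.065  0.08 ] [ 24.  32. 142.]
scene [476. 243.] 568 [0.923 0.272 0.076] [0.847 0.268 0.066] [0.937 0.389 0.085] [24. 40. 28.]
scene [184. 396.] 806 [ 0.935 -0.304  0.076] [ 0.932 -0.359  0.066] [ 0.937 -0.24   0.085] [20. 20. 75.]
scene [109. 397.] 87 [ 0.889 -0.389  0.076] [ 0.848 -0.39   0.066] [ 0.925 -0.389  0.085] [20. 41. 33.]
scene yellow 85 [0.61  0.024 0.014] [ 0.583 -0.003  0.009] [0.619 0.054 0.016]
scene red 541 [ 0.794 -0.112  0.022] [ 0.554 -0.158  0.01 ] [ 0.811 -0.045  0.028]
scene b
[... 686 characters left out ...]
e [269. 212.] 463 [0.577 0.027 0.076] [ 0.553 -0.003  0.066] [0.605 0.049 0.08 ] [ 19. 207. 164.]
side [454. 288.] 149 [0.226 0.079 0.077] [0.209 0.013 0.066] [0.244 0.123 0.085] [23. 48. 60.]
side [ 40. 295.] 660 [0.843 0.346 0.076] [0.84  0.271 0.066] [0.888 0.391 0.085] [24. 28. 62.]
side [218. 347.] 181 [0.531 0.32  0.076] [0.522 0.294 0.066] [0.56  0.326 0.085] [ 66. 255.  66.]
side yellow 215 [0.578 0.041 0.014] [ 0.546 -0.009  0.008] [0.615 0.32  0.09 ]
side red 607 [ 0.773 -0.076  0.018] [ 0.438 -0.157  0.001] [0.803 0.465 0.032]
side blue 14 [ 0.567 -0.065  0.015] [ 0.564 -0.073  0.011] [ 0.571 -0.061  0.016]
side green 686 [0.537 0.313 0.091] [0.522 0.261 0.028] [0.561 0.326 0.099]
```

View pics/bev.png

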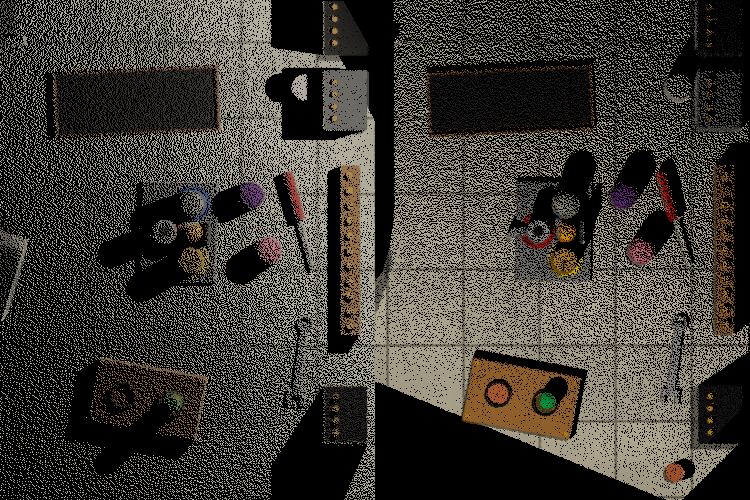

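The orthographic view gives these positions: cover (0.585,-0.091), lamp (0.584,-0.035), knob (0.581,0.022), pawl (0.527,-0.035), tray centre (0.472,-0.303) and socket about (0.45,0.287). I'll turn the tool so its x points along world +Y, then move above the rack.

servo_tool --pt "0 0 0 -0.113 0" --pt "0 0 0 -0.113 0" --pt "0 0 0 -0.113 0" --pt "0 0 0 -0.113 0" --pt "0 0 0 -0.113 0"

```text
t: 0.52
position: [0.2351, -0.497, 0.2309]
orientation: [-2.747, -1.523, -0.0]
force: [-0.2, -0.2, 0.0]
gripper_width: 0.0858
gripper_force: 0.0
```

servo_tool --pt "0 0 0 -0.113 0" --pt "0 0 0 -0.113 0" --pt "0 0 0 -0.113 0" --pt "0 0 0 -0.113 0" --pt "0 0 0 -0.113 0"

```text
t: 0.93
position: [0.2351, -0.497, 0.2309]
orientation: [-2.214, -2.228, -0.001]
force: [0.3, 0.2, 0.0]
gripper_width: 0.0855
gripper_force: 0.0
```

servo_tool --pt "0.031 0.023 0 0 0" --pt "0.031 0.023 0 0 0" --pt "0.031 0.023 0 0 0" --pt "0.031 0.023 0 0 0" --pt "0.031 0.023 0 0 0"

```text
t: 1.35
position: [0.3505, -0.3405, 0.231]
orientation: [-2.221, -2.221, -0.0]
force: [1.2, -1.3, 0.4]
gripper_width: 0.0855
gripper_force: 0.0
```

servo_tool --pt "0.031 0.023 0 0 0" --pt "0.031 0.023 0 0 0" --pt "0.031 0.023 0 0 0" --pt "0.031 0.023 0 0 0" --pt "0.031 0.023 0 0 0"

```text
t: 1.77
position: [0.4655, -0.1851, 0.2312]
orientation: [-2.22, -2.222, 0.0]
force: [0.1, -1.1, 0.3]
gripper_width: 0.0852
gripper_force: 0.0
```

servo_tool --pt "0.031 0.023 0 0 0" --pt "0.031 0.023 0 0 0" --pt "0.031 0.023 0 0 0" --pt "0.031 0.023 0 0 0" --pt "0.0 0.0 0 0 0"

```text
t: 2.18
position: [0.5593, -0.058, 0.2304]
orientation: [-2.214, -2.227, -0.002]
force: [-1.6, -0.7, -0.8]
gripper_width: 0.0855
gripper_force: 0.0
```

```bash
python3 - <<'E'
from h import *
m=robot.camera_model("wrist");T=m["extrinsics"];print(robot.observe()["position"],"cam",-T[:3,:3].T@T[:3,3],T[2,:3])
p,w,h=shot("wrist","w1");np.savez("pics/w1.npz",p=p,w=w)
Z=w[...,2]
k,l,s,c=cv2.connectedComponentsWithStats(((Z>.064)&(Z<.085)).astype(np.uint8))
for i in range(1,k):
    if s[i,4]>100:
        q=w[l==i];print(c[i].round(),s[i,4],q.min(0).round(4),q.max(0).round(4),((q.min(0)+q.max(0))/2).round(4),np.median(h[l==i],0))
E
```

```text
[ 0.55930864 -0.05801476  0.23040234] cam [0.55903256 0.01524768 0.37292422] [ 0.00313438 -0.28438943 -0.95870372]
[302.  89.] 3629 [ 0.5542 -0.0044  0.0647] [0.6068 0.0477 0.0795] [0.5805 0.0217 0.0721] [ 18. 147. 201.]
[494. 116.] 441 [ 0.7205 -0.0124  0.064 ] [0.7495 0.0164 0.0665] [0.735  0.002  0.0652] [173.  96. 202.]
[235. 163.] 2733 [ 0.504  -0.0595  0.0643] [ 0.5512 -0.0119  0.0764] [ 0.5276 -0.0357  0.0704] [ 12.  10. 102.]
[343. 162.] 614 [ 0.6108 -0.0567  0.0641] [ 0.6198 -0.0127  0.0742] [ 0.6153 -0.0347  0.0692] [20. 19. 93.]
[304. 162.] 1831 [ 0.5642 -0.0548  0.0642] [ 0.6034 -0.0155  0.0784] [ 0.5838 -0.0352  0.0713] [ 16. 169. 147.]
[301. 226.] 3109 [ 0.5561 -0.1189  0.0642] [ 0.6104 -0.0638  0.08  ] [ 0.5833 -0.0913  0.0721] [ 24.  32. 156.]
[434. 244.] 324 [ 0.6881 -0.122   0.064 ] [ 0.7142 -0.0945  0.0669] [ 0.7011 -0.1083  0.0654] [142. 128. 132.]
```

View pics/w1.png

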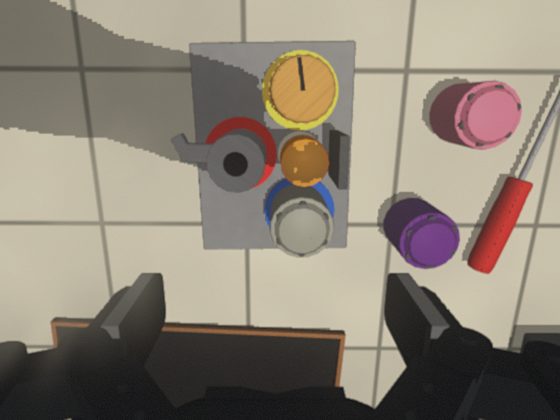

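The wrist view agrees with the estimates. The knob is at pixel (300,88), the pawl hub at (236,160) with its arm to the left, the lamp at (304,162), the cover at (302,226) and the bracket at (340,160). I'll pick the knob first.

servo_tool --pt "0.0266 0.0071 0 0 0" --pt "0.0266 0.0071 0 0 0" --pt "0.0266 0.0071 0 0 0" --pt "0 0 0.033 0 0" --pt "0 0 0.033 0 0"

```text
t: 2.65
position: [0.5788, 0.0174, 0.1658]
orientation: [2.216, 2.222, 0.003]
force: [0.7, 0.0, -0.5]
gripper_width: 0.0852
gripper_force: 0.0
```

servo_tool --pt "0 0 0.033 0 0" --pt "0 0 0.033 0 0" --pt "0 0 0.033 0 0" --pt "0 0 0.031 0 0" --pt "0 0 0 0 0"

```text
t: 3.07
position: [0.5741, 0.0163, 0.0298]
orientation: [-2.217, -2.216, 0.009]
force: [-1.2, -0.4, 0.0]
gripper_width: 0.0854
gripper_force: 0.0
```

servo_tool --pt "0 0 0 0 1" --pt "0 0 0 0 1" --pt "0 0 0 0 1" --pt "0 0 0 0 1" --pt "0 0 0 0 1"

```text
t: 3.48
position: [0.5795, 0.0165, 0.0379]
orientation: [2.218, 2.22, 0.004]
force: [0.2, -1.2, 7.2]
gripper_width: 0.0489
gripper_force: 61.6
```

servo_tool --pt "0 0 0 0 1" --pt "0 0 0 0 1" --pt "0 0 0 0 1" --pt "0 0 0 0 1" --pt "0 0 0 0 1"

```text
t: 3.9
position: [0.5795, 0.0165, 0.038]
orientation: [2.218, 2.22, 0.004]
force: [0.4, -0.7, 7.2]
gripper_width: 0.0492
gripper_force: 61.6
```

servo_tool --pt "0 0 -0.02 0 1" --pt "0 0 -0.03 0 1" --pt "0 0 -0.03 0 1" --pt "0 0 -0.03 0 1" --pt "0 0 0 0 1"

```text
t: 4.32
position: [0.5805, 0.0167, 0.1525]
orientation: [2.214, 2.217, 0.01]
force: [0.3, -0.5, -3.3]
gripper_width: 0.049
gripper_force: 63.8
```

servo_tool --pt "-0.0325 -0.0225 0 0 1" --pt "-0.0325 -0.0225 0 0 1" --pt "-0.0325 -0.0225 0 0 1" --pt "-0.0325 -0.0225 0 0 1" --pt "-0.0325 -0.0225 0 0 1"

```text
t: 4.73
position: [0.4642, -0.1466, 0.1458]
orientation: [2.219, 2.223, 0.0]
force: [-0.2, -0.5, -4.6]
gripper_width: 0.0489
gripper_force: 64.1
```

servo_tool --pt "-0.0325 -0.0225 0 0 1" --pt "-0.0325 -0.0225 0 0 1" --pt "-0.0325 -0.0225 0 0 1" --pt "-0.0325 -0.0225 0 0 1" --pt "-0.0325 -0.0225 0 0 1"

```text
t: 5.15
position: [0.3518, -0.3095, 0.146]
orientation: [2.219, 2.222, -0.0]
force: [0.8, -1.2, -4.7]
gripper_width: 0.0489
gripper_force: 64.1
```

servo_tool --pt "0 0 0 0 1" --pt "0 0 0 0 1" --pt "0 0 0.03 0 1" --pt "0 0 0.03 0 1" --pt "0 0 0 0 1"

```text
t: 5.57
position: [0.3519, -0.3052, 0.0815]
orientation: [-2.214, -2.219, -0.002]
force: [-0.6, 1.5, -4.6]
gripper_width: 0.0487
gripper_force: 64.1
```

servo_tool --pt "0 0 0.02 0 1" --pt "0 0 0.02 0 1" --pt "0 0 0.01 0 1" --pt "0 0 0 0 1" --pt "0 0 0 0 1"

```text
t: 5.98
position: [0.3539, -0.3078, 0.0362]
orientation: [-2.219, -2.224, -0.0]
force: [0.5, -1.1, -3.9]
gripper_width: 0.0485
gripper_force: 64.5
```

servo_tool --pt "0 0 0.005 0 1" --pt "0 0 0.0025 0 1" --pt "0 0 0 0 1" --pt "0 0 0 0 0.5" --pt "0 0 0 0 0"

```text
t: 6.4
position: [0.3535, -0.3086, 0.0283]
orientation: [2.22, 2.222, -0.0]
force: [0.8, -0.4, -0.1]
gripper_width: 0.0596
gripper_force: 0.0
```

servo_tool --pt "0 0 0 0 0" --pt "0 0 0 0 0" --pt "0 0 0 0 0" --pt "0 0 -0.03 0 0" --pt "0 0 -0.03 0 0"

```text
t: 6.82
position: [0.3525, -0.3074, 0.0876]
orientation: [-2.218, -2.22, -0.001]
force: [0.2, -1.3, -0.3]
gripper_width: 0.0854
gripper_force: 0.0
```

servo_tool --pt "0 0 -0.03 0 0" --pt "0 0 -0.03 0 0" --pt "0.0286 0.0271 0 0 0" --pt "0.0286 0.0271 0 0 0" --pt "0.0286 0.0271 0 0 0"

```text
t: 7.23
position: [0.4353, -0.2221, 0.1488]
orientation: [2.222, 2.218, 0.001]
force: [1.6, -1.5, 0.4]
gripper_width: 0.0855
gripper_force: 0.0
```

servo_tool --pt "0.0286 0.0271 0 0 0" --pt "0.0286 0.0271 0 0 0" --pt "0.0286 0.0271 0 0 0" --pt "0.0286 0.0271 0 0 0" --pt "0.0286 0.0271 0 0 0"

```text
t: 7.65
position: [0.571, -0.0775, 0.148]
orientation: [2.22, 2.222, 0.0]
force: [1.2, -1.4, 0.2]
gripper_width: 0.0854
gripper_force: 0.0
```

servo_tool --pt "0 0 0 0 0" --pt "0 0 0 0 0" --pt "0 0 0 0 0"

```text
t: 7.9
position: [0.5695, -0.0792, 0.1475]
orientation: [-2.219, -2.223, 0.001]
force: [-1.1, -0.7, -0.4]
gripper_width: 0.0855
gripper_force: 0.0
```

servo_tool --pt "-0.0121 0.0138 0 0 0" --pt "0 0 0.03 0 0" --pt "0 0 0.03 0 0" --pt "0 0 0.03 0 0" --pt "0 0 0.0225 0 0"

```text
t: 8.32
position: [0.582, -0.0928, 0.0335]
orientation: [-2.222, -2.219, 0.001]
force: [-0.2, -0.2, -0.7]
gripper_width: 0.0853
gripper_force: 0.0
```

servo_tool --pt "0 0 0 0 0" --pt "0 0 0 0 0" --pt "0 0 0 0 0"

```text
t: 8.57
position: [0.584, -0.0924, 0.0369]
orientation: [2.221, 2.22, 0.001]
force: [0.6, 0.6, 0.3]
gripper_width: 0.085
gripper_force: 0.0
```

servo_tool --pt "0 0 0 0 1" --pt "0 0 0 0 1" --pt "0 0 0 0 1" --pt "0 0 0 0 1" --pt "0 0 0 0 1"

```text
t: 8.98
position: [0.5842, -0.0917, 0.037]
orientation: [2.219, 2.221, 0.001]
force: [-2.2, -0.7, 9.2]
gripper_width: 0.0546
gripper_force: 62.0
```

servo_tool --pt "0 0 0 0 1" --pt "0 0 0 0 1"

```text
t: 9.15
position: [0.5842, -0.0917, 0.037]
orientation: [2.219, 2.221, 0.001]
force: [-2.5, -0.4, 8.9]
gripper_width: 0.0544
gripper_force: 62.0
```

servo_tool --pt "0 0 -0.02 0 1" --pt "0 0 -0.03 0 1" --pt "0 0 -0.03 0 1" --pt "0 0 -0.03 0 1" --pt "-0.0302 -0.0185 0 0 1"

```text
t: 9.57
position: [0.5693, -0.1192, 0.1517]
orientation: [2.209, 2.222, 0.009]
force: [-0.4, -1.4, -1.9]
gripper_width: 0.0544
gripper_force: 64.4
```

servo_tool --pt "-0.0302 -0.0185 0 0 1" --pt "-0.0302 -0.0185 0 0 1" --pt "-0.0302 -0.0185 0 0 1" --pt "-0.0302 -0.0185 0 0 1" --pt "-0.0302 -0.0185 0 0 1"

```text
t: 9.98
position: [0.4718, -0.2737, 0.1459]
orientation: [2.219, 2.223, 0.0]
force: [0.7, -0.6, -1.5]
gripper_width: 0.0549
gripper_force: 64.4
```

servo_tool --pt "-0.0302 -0.0185 0 0 1" --pt "0 0 0 0 1" --pt "0 0 0.03 0 1" --pt "0 0 0.03 0 1" --pt "0 0 0.03 0 1"

```text
t: 10.4
position: [0.4544, -0.3034, 0.0552]
orientation: [2.22, 2.22, 0.0]
force: [0.4, 0.4, -2.2]
gripper_width: 0.0543
gripper_force: 64.4
```

servo_tool --pt "0 0 0.015 0 1" --pt "0 0 0.005 0 1" --pt "0 0 0 0 1" --pt "0 0 0 0 1" --pt "0 0 0 0 1"

```text
t: 10.82
position: [0.4551, -0.3034, 0.0368]
orientation: [2.218, 2.221, 0.0]
force: [0.0, 0.3, -1.8]
gripper_width: 0.0551
gripper_force: 64.4
```

servo_tool --pt "0 0 0.007 0 1" --pt "0 0 0.003 0 1" --pt "0 0 0 0 1" --pt "0 0 0 0 0.5" --pt "0 0 0 0 0"

```text
t: 11.23
position: [0.4549, -0.3033, 0.0263]
orientation: [2.219, 2.221, 0.0]
force: [0.2, -0.2, -0.0]
gripper_width: 0.0654
gripper_force: 0.0
```

servo_tool --pt "0 0 0 0 0" --pt "0 0 0 0 0" --pt "0 0 0 0 0" --pt "0 0 -0.03 0 0" --pt "0 0 -0.03 0 0"

```text
t: 11.65
position: [0.4534, -0.302, 0.0845]
orientation: [-2.217, -2.219, 0.0]
force: [0.3, -0.6, 0.4]
gripper_width: 0.0854
gripper_force: 0.0
```

servo_tool --pt "0 0 -0.04 0 0" --pt "0 0 -0.04 0 0" --pt "0.0335 0.0091 0 0 0" --pt "0.0335 0.0091 0 0 0" --pt "0.0335 0.0091 0 0 0"

```text
t: 12.07
position: [0.4818, -0.2018, 0.1659]
orientation: [2.221, 2.22, 0.001]
force: [0.9, -0.0, -0.8]
gripper_width: 0.0854
gripper_force: 0.0
```

servo_tool --pt "0.0335 0.0091 0 0 0" --pt "0.0335 0.0091 0 0 0" --pt "0.0335 0.0091 0 0 0" --pt "0.0335 0.0091 0 0 0" --pt "0.0335 0.0091 0 0 0"

```text
t: 12.48
position: [0.527, -0.0331, 0.1652]
orientation: [2.22, 2.222, 0.0]
force: [1.2, -0.4, 0.4]
gripper_width: 0.0853
gripper_force: 0.0
```

servo_tool --pt "0 0 0 -0.1208 0" --pt "0 0 0 -0.1208 0" --pt "0 0 0 -0.1208 0" --pt "0 0 0 -0.1208 0" --pt "0 0 0 -0.1208 0"

```text
t: 12.9
position: [0.5269, -0.0346, 0.1651]
orientation: [-1.45, -2.787, 0.0]
force: [-0.2, 0.6, -0.9]
gripper_width: 0.0851
gripper_force: 0.0
```

servo_tool --pt "0 0 0 -0.1208 0" --pt "0 0 0 -0.1208 0" --pt "0 0 0 -0.1208 0" --pt "0 0 0 -0.1208 0" --pt "0 0 0 -0.1208 0"

```text
t: 13.32
position: [0.5268, -0.0348, 0.1651]
orientation: [-0.556, -3.092, -0.0]
force: [0.2, -0.5, 0.1]
gripper_width: 0.0852
gripper_force: 0.0
```

servo_tool --pt "0 0 0 -0.1208 0" --pt "0 0 0 -0.1208 0" --pt "0 0 0 -0.1208 0" --pt "0 0 0 0 0" --pt "0 0 0 0 0"

```text
t: 13.73
position: [0.5268, -0.0348, 0.1651]
orientation: [-0.005, -3.141, -0.0]
force: [0.1, -0.4, -0.1]
gripper_width: 0.0854
gripper_force: 0.0
```

```bash
python3 - <<'E'
from h import *
s=robot.observe();print(s["position"],s["orientation"],s["joint_positions"].round(2))
p,w,h=shot("wrist","w2")
Z=w[...,2]
k,l,s,c=cv2.connectedComponentsWithStats(((Z>.055)&(Z<.085)).astype(np.uint8))
for i in range(1,k):
    if s[i,4]>100:
        q=w[l==i];print(c[i].round(),s[i,4],q.min(0).round(4),q.max(0).round(4),((q.min(0)+q.max(0))/2).round(4),np.median(h[l==i],0))
for nm,lo,hi in(("yellow",(24,150,80),(34,255,255)),("red",(0,170,80),(8,255,255)),("blue",(105,150,60),(125,255,255))):
    m=(cv2.inRange(h,lo,hi)>0)&(Z>.01)&(Z<.02);q=w[m]
    if len(q):print(nm,len(q),q.min(0).round(4),q.max(0).round(4),((q.min(0)+q.max(0))/2).round(4))
E
```

```text
[ 0.52684766 -0.03477428  0.16514715] [-4.98222127e-03 -3.14135269e+00 -1.04168064e-04] [-0.22  0.25 -0.16  1.16  0.   -0.22]
[272. 211.] 4176 [ 0.504  -0.0589  0.0551] [ 0.5513 -0.012   0.0767] [ 0.5277 -0.0354  0.0659] [12. 10. 99.]
[273. 297.] 3837 [ 0.5637 -0.0566  0.055 ] [ 0.6201 -0.0128  0.0776] [ 0.5919 -0.0347  0.0663] [ 18. 167. 190.]
[183. 391.] 880 [ 0.673  -0.1283  0.055 ] [ 0.6937 -0.0905  0.0656] [ 0.6833 -0.1094  0.0603] [142. 135. 103.]
yellow 4790 [ 0.5475 -0.0119  0.0107] [0.6164 0.0563 0.0164] [0.5819 0.0222 0.0135]
red 1189 [ 0.4939 -0.0701  0.0118] [ 0.5421 -0.0022  0.0167] [ 0.518  -0.0362  0.0142]
blue 4730 [ 0.5496 -0.1259  0.0113] [ 0.6185 -0.0577  0.0164] [ 0.5841 -0.0918  0.0139]
```

View pics/w2.png

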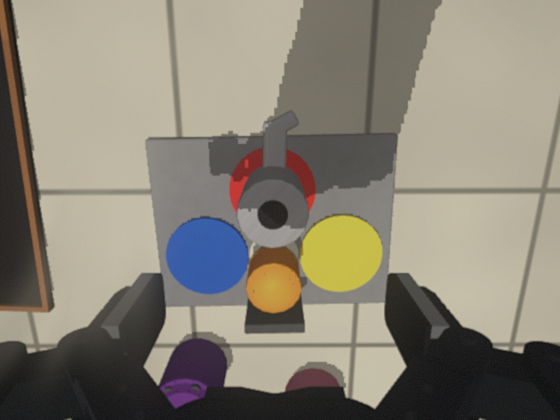

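The wrist picture shows the blue pad (207,256) and yellow pad (341,253) empty, the pawl hub centred at (273,213) with its arm up the image, and the lamp at (274,287). Next is the pawl.

servo_tool --pt "0 0 0.035 0 0" --pt "0 0 0.035 0 0" --pt "0 0 0.035 0 0" --pt "0 0 0.024 0 0" --pt "0 0 0 0 0"

```text
t: 14.2
position: [0.524, -0.0342, 0.0319]
orientation: [-0.004, -3.134, -0.003]
force: [-0.9, 0.4, -0.7]
gripper_width: 0.0852
gripper_force: 0.0
```

servo_tool --pt "0 0 0 0 0" --pt "0 0 0 0 0" --pt "0 0 0 0 1" --pt "0 0 0 0 1" --pt "0 0 0 0 1"

```text
t: 14.62
position: [0.5276, -0.035, 0.0376]
orientation: [-0.0, 3.139, -0.001]
force: [0.1, -0.1, -0.7]
gripper_width: 0.0519
gripper_force: 0.0
```

servo_tool --pt "0 0 0 0 1" --pt "0 0 0 0 1" --pt "0 0 0 0 1" --pt "0 0 0 0 1" --pt "0 0 0 0 1"

```text
t: 15.03
position: [0.5276, -0.0351, 0.0378]
orientation: [-0.001, 3.139, -0.001]
force: [-1.6, -0.2, 9.5]
gripper_width: 0.0469
gripper_force: 60.4
```

servo_tool --pt "0 0 -0.02 0 1" --pt "0 0 -0.03 0 1" --pt "0 0 -0.03 0 1" --pt "0 0 -0.03 0 1" --pt "-0.0059 -0.0338 0 0 1"

```text
t: 15.45
position: [0.5341, -0.0655, 0.1524]
orientation: [-0.008, 3.134, -0.0]
force: [1.5, 0.7, -3.2]
gripper_width: 0.0468
gripper_force: 62.9
```

servo_tool --pt "-0.0059 -0.0338 0 0 1" --pt "-0.0059 -0.0338 0 0 1" --pt "-0.0059 -0.0338 0 0 1" --pt "-0.0059 -0.0338 0 0 1" --pt "-0.0059 -0.0338 0 0 1"

```text
t: 15.87
position: [0.5623, -0.2391, 0.1465]
orientation: [0.001, -3.142, -0.0]
force: [1.2, -0.3, -1.6]
gripper_width: 0.0467
gripper_force: 62.9
```

servo_tool --pt "-0.0059 -0.0338 0 0 1" --pt "-0.0059 -0.0338 0 0 1" --pt "0 0 0 0 1" --pt "0 0 0.03 0 1" --pt "0 0 0.03 0 1"

```text
t: 16.28
position: [0.5749, -0.3066, 0.0869]
orientation: [0.001, 3.139, -0.003]
force: [-0.5, -0.2, -3.8]
gripper_width: 0.0466
gripper_force: 63.3
```

servo_tool --pt "0 0 0.03 0 1" --pt "0 0 0.015 0 1" --pt "0 0 0.005 0 1" --pt "0 0 0 0 1" --pt "0 0 0 0 1"

```text
t: 16.7
position: [0.5747, -0.3054, 0.0372]
orientation: [-0.001, 3.141, -0.001]
force: [-0.3, -1.1, -2.0]
gripper_width: 0.0467
gripper_force: 63.3
```

servo_tool --pt "0 0 0.007 0 1" --pt "0 0 0.003 0 1" --pt "0 0 0 0 1" --pt "0 0 0 0 0.5" --pt "0 0 0 0 0"

```text
t: 17.12
position: [0.5747, -0.3054, 0.0272]
orientation: [-0.001, 3.14, -0.002]
force: [-1.0, -0.8, -0.3]
gripper_width: 0.0576
gripper_force: 0.0
```

servo_tool --pt "0 0 0 0 0" --pt "0 0 0 0 0" --pt "0 0 0 0 0" --pt "0 0 -0.03 0 0" --pt "0 0 -0.03 0 0"

```text
t: 17.53
position: [0.5732, -0.3045, 0.0851]
orientation: [0.001, -3.138, -0.004]
force: [0.9, -1.3, 1.1]
gripper_width: 0.0858
gripper_force: 0.0
```

servo_tool --pt "0 0 -0.04 0 0" --pt "0 0 -0.04 0 0" --pt "-0.0011 0.0338 0 0 0" --pt "-0.0011 0.0338 0 0 0" --pt "-0.0011 0.0338 0 0 0"

```text
t: 17.95
position: [0.5775, -0.2032, 0.1669]
orientation: [0.001, 3.14, -0.001]
force: [0.9, -0.8, -1.1]
gripper_width: 0.0851
gripper_force: 0.0
```

servo_tool --pt "-0.0011 0.0338 0 0 0" --pt "-0.0011 0.0338 0 0 0" --pt "-0.0011 0.0338 0 0 0" --pt "-0.0011 0.0338 0 0 0" --pt "-0.0011 0.0338 0 0 0"

```text
t: 18.37
position: [0.5826, -0.0332, 0.1663]
orientation: [-0.001, 3.142, -0.0]
force: [1.6, -0.2, -0.6]
gripper_width: 0.0857
gripper_force: 0.0
```

servo_tool --pt "0 0 0 0 0" --pt "0 0 0 0 0" --pt "0 0 0 0 0"

```text
t: 18.62
position: [0.5829, -0.0348, 0.1662]
orientation: [0.002, -3.142, 0.0]
force: [0.8, -1.1, -1.6]
gripper_width: 0.0855
gripper_force: 0.0
```

```bash
cat > look.py <<'E'
from h import *
import sys
s=robot.observe();print(s["position"].round(4),s["orientation"].round(4))
n=sys.argv[1]
p,w,h=shot(n,sys.argv[2])
Z=w[...,2]
for lo,hi in((.055,.085),):
  k,l,s,c=cv2.connectedComponentsWithStats(((Z>lo)&(Z<hi)).astype(np.uint8))
  for i in range(1,k):
    if s[i,4]>100:
        q=w[l==i];print(c[i].round(),s[i,4],q.min(0).round(4),q.max(0).round(4),((q.min(0)+q.max(0))/2).round(4),np.median(h[l==i],0))
for nm,lo,hi in(("yellow",(24,150,80),(34,255,255)),("red",(0,170,80),(8,255,255)),("blue",(105,150,60),(125,255,255))):
    m=(cv2.inRange(h,lo,hi)>0)&(Z>.01)&(Z<.02)&(w[...,0]<.65);q=w[m]
    if len(q):print(nm,len(q),q.min(0).round(4),q.max(0).round(4),((q.min(0)+q.max(0))/2).round(4))
E
python3 look.py wrist w3; python3 look.py side s3
```

```text
[ 0.5829 -0.0348  0.1662] [ 2.1000e-03 -3.1416e+00  5.0000e-04]
[273. 209.] 2789 [ 0.5641 -0.0546  0.055 ] [ 0.6038 -0.0157  0.0779] [ 0.5839 -0.0352  0.0664] [ 17. 170. 151.]
[273. 252.] 1218 [ 0.6106 -0.0567  0.055 ] [ 0.6197 -0.0129  0.0737] [ 0.6152 -0.0348  0.0643] [20. 24. 88.]
[183. 347.] 2843 [ 0.6731 -0.1345  0.055 ] [ 0.7276 -0.0814  0.0665] [ 0.7003 -0.1079  0.0607] [142. 134. 128.]
[319. 374.] 1756 [ 0.7068 -0.0245  0.055 ] [0.7483 0.0297 0.0653] [0.7276 0.0026 0.0601] [174. 100. 188.]
yellow 2776 [ 0.5714 -0.0119  0.0118] [0.6163 0.0562 0.0162] [0.5939 0.0221 0.014 ]
red 6306 [ 0.492  -0.0703  0.0112] [ 0.5606 -0.0024  0.0166] [ 0.5263 -0.0363  0.0139]
blue 5254 [ 0.5501 -0.1244  0.0117] [ 0.6182 -0.058   0.0165] [ 0.5842 -0.0912  0.0141]
[ 0.583  -0.0354  0.1662] [ 4.0000e-04 -3.1415e+00  4.0000e-04]
[41. 24.] 920 [ 1.603  -0.7537  0.055 ] [ 1.6201 -0.323   0.085 ] [ 1.6116 -0.5384  0.07  ] [ 73. 134.  55.]
[350.  61.] 462 [ 0.558  -0.6988  0.055 ] [ 0.6795 -0.6048  0.0849] [ 0.6187 -0.6518  0.0699] [45. 38. 94.]
[223.  99.] 1042 [ 0.7826 -0.4844  0.0551] [ 0.9347 -0.23
[... 568 characters left out ...]
 0.0016 0.0607] [174. 129. 207.]
[275. 194.] 438 [ 0.5627 -0.0577  0.055 ] [ 0.6187 -0.0107  0.0791] [ 0.5907 -0.0342  0.0671] [ 19. 255. 131.]
[ 40. 297.] 1040 [0.8394 0.27   0.055 ] [0.8935 0.3904 0.085 ] [0.8664 0.3302 0.07  ] [24. 27. 67.]
[218. 349.] 279 [0.522  0.295  0.0559] [0.559  0.3265 0.0849] [0.5405 0.3107 0.0704] [ 65. 255.  71.]
[548. 405.] 230 [0.0619 0.2193 0.0556] [0.1044 0.2318 0.0849] [0.0832 0.2255 0.0702] [21. 51. 92.]
yellow 693 [ 0.5474 -0.0178  0.0101] [0.6157 0.0557 0.0177] [0.5816 0.0189 0.0139]
red 637 [ 0.4907 -0.0727  0.0105] [ 0.5588 -0.0013  0.0193] [ 0.5247 -0.037   0.0149]
blue 316 [ 0.5488 -0.1296  0.0104] [ 0.6075 -0.0617  0.0182] [ 0.5781 -0.0956  0.0143]
```

View pics/s3.png

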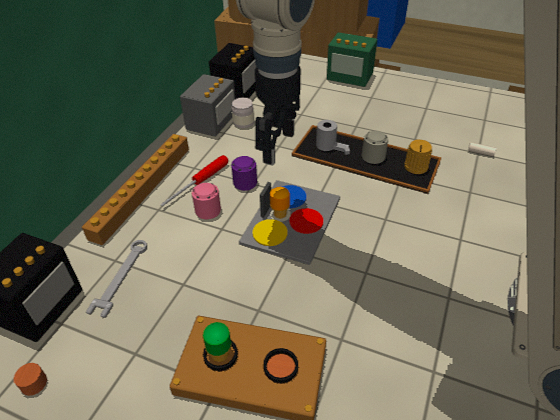

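All three parts stand upright in the tray: pawl (326,135), cover (375,147), knob (419,157). The lamp stands alone at (280,202), so I'll pick it up.

servo_tool --pt "0 0 0.035 0 0" --pt "0 0 0.035 0 0" --pt "0 0 0.035 0 0" --pt "0 0 0.026 0 0" --pt "0 0 0 0 0"

```text
t: 19.13
position: [0.5798, -0.0355, 0.0302]
orientation: [-0.002, -3.133, -0.003]
force: [-0.6, -0.2, -1.1]
gripper_width: 0.0855
gripper_force: 0.0
```

servo_tool --pt "0 0 0 0 0" --pt "0 0 0 0 0" --pt "0 0 0 0 1" --pt "0 0 0 0 1" --pt "0 0 0 0 1"

```text
t: 19.55
position: [0.5836, -0.035, 0.0367]
orientation: [-0.001, 3.139, -0.001]
force: [0.1, -0.1, -0.4]
gripper_width: 0.0517
gripper_force: 0.0
```

servo_tool --pt "0 0 0 0 1" --pt "0 0 0 0 1" --pt "0 0 0 0 1" --pt "0 0 0 0 1" --pt "0 0 0 0 1"

```text
t: 19.97
position: [0.5834, -0.0349, 0.0365]
orientation: [-0.001, 3.14, -0.001]
force: [-1.4, -0.5, 6.6]
gripper_width: 0.0385
gripper_force: 59.5
```

servo_tool --pt "0 0 0 0 1" --pt "0 0 -0.01 0 1" --pt "0 0 -0.03 0 1" --pt "0 0 -0.04 0 1" --pt "0 0 -0.04 0 1"

```text
t: 20.38
position: [0.582, -0.0345, 0.1569]
orientation: [0.001, -3.14, -0.001]
force: [1.2, 0.5, -0.3]
gripper_width: 0.0388
gripper_force: 60.4
```

servo_tool --pt "0.015 0.0356 0 0 1" --pt "0.015 0.0356 0 0 1" --pt "0.015 0.0356 0 0 1" --pt "0.015 0.0356 0 0 1" --pt "0.015 0.0356 0 0 1"

```text
t: 20.8
position: [0.5068, 0.1446, 0.1563]
orientation: [-0.0, 3.141, 0.0]
force: [0.8, 0.9, -0.3]
gripper_width: 0.0388
gripper_force: 60.4
```

servo_tool --pt "0.015 0.0356 0 0 1" --pt "0.015 0.0356 0 0 1" --pt "0.015 0.0356 0 0 1" --pt "0.015 0.0356 0 0 1" --pt "0 0 0 0 1"

```text
t: 21.22
position: [0.4448, 0.2905, 0.1563]
orientation: [0.009, -3.142, -0.003]
force: [-1.2, -1.1, -0.6]
gripper_width: 0.0386
gripper_force: 60.6
```

servo_tool --pt "0 0 0 0 1" --pt "0 0 0 0 1" --pt "0 0 0 0 1"

```text
t: 21.47
position: [0.4481, 0.2847, 0.1556]
orientation: [0.001, 3.141, -0.0]
force: [-0.3, 0.3, 1.0]
gripper_width: 0.0392
gripper_force: 60.6
```

```bash
cat > sock.py <<'E'
from h import *
s=robot.observe();print(s["position"].round(4),s["orientation"].round(4))
f=np.load("pics/side0.npz");a=[("side",f["p"],cloud(f["p"],f["d"],f["K"],f["T"]))]
f=np.load("pics/scene0.npz");a+=[("scene",f["p"],cloud(f["p"],f["d"],f["K"],f["T"]))]
a+=[("wrist",)+shot("wrist","w4")[:2]]
for n,p,w in a:
    h=cv2.cvtColor(p,cv2.COLOR_RGB2HSV);x,y,z=w[...,0],w[...,1],w[...,2]
    box=(x>.40)&(x<.49)&(y>.24)&(y<.34)
    m=box&(z>.0365)&(z<.045)&(h[...,2]<70);q=w[m]
    if len(q)>20:
        (cx,cy),r=cv2.minEnclosingCircle(q[:,:2].astype(np.float32));print(n,"collar",len(q),round(cx,4),round(cy,4),round(r,4),q[:,2].mean().round(4))
    m=box&(h[...,0]<9)&(h[...,1]>120)&(z>.02)&(z<.036);q=w[m]
    if len(q)>20: print(n,"floor",len(q),q.mean(0).round(4),q.min(0).round(4),q.max(0).round(4))
    m=(x>.48)&(x<.6)&(y>.25)&(y<.36)&(z>.06)&(z<.11)&(h[...,0]>45)&(h[...,0]<80);q=w[m]
    if len(q)>20:print(n,"green",len(q),q.min(0).round(4),q.max(0).round(4))
E
python3 sock.py
```

```text
[0.4481 0.2847 0.1556] [ 6.0000e-04  3.1413e+00 -3.0000e-04]
side collar 314 0.4456 0.2898 0.027 0.0396
side green 729 [0.5222 0.2853 0.0601] [0.5599 0.3257 0.0986]
scene collar 21 0.4501 0.2882 0.0257 0.0382
scene green 224 [0.5287 0.2854 0.0608] [0.565  0.3198 0.0973]
wrist collar 1160 0.4458 0.2904 0.0264 0.0396
wrist green 1065 [0.5297 0.2898 0.0884] [0.563  0.325  0.0975]
```

View pics/w4.png

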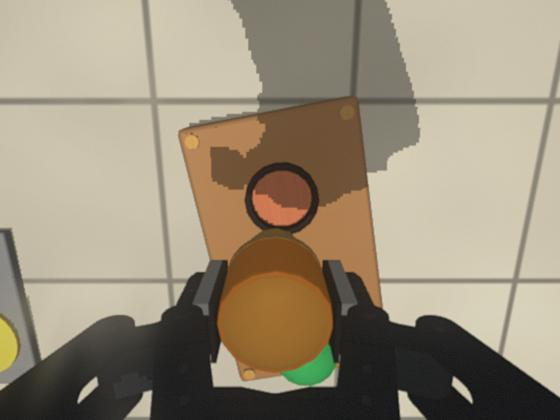

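The socket collar is at (282,198) in the wrist view, which gives (0.4457,0.2900) in world coordinates. The lamp is held upright between the fingers. Now I'll lower it in.

servo_tool --pt "0.0024 0.0053 0 0 1" --pt "0 0 0.03 0 1" --pt "0 0 0.03 0 1" --pt "0 0 0.02 0 1" --pt "0 0 0.008 0 1"

```text
t: 21.93
position: [0.4442, 0.2897, 0.0646]
orientation: [-0.001, -3.138, 0.003]
force: [-0.3, 0.2, -0.1]
gripper_width: 0.0387
gripper_force: 60.6
```

servo_tool --pt "0 0 0 0 1" --pt "0 0 0 0 1" --pt "0 0 0 0 1" --pt "0 0 0.004 0 1" --pt "0 0 0 0 1"

```text
t: 22.35
position: [0.4457, 0.291, 0.0638]
orientation: [-0.001, 3.14, 0.001]
force: [-0.3, 0.3, -0.5]
gripper_width: 0.0387
gripper_force: 60.6
```

servo_tool --pt "0 0 0.003 0 1" --pt "0 0 0 0 1" --pt "0 0 0 0 1"

```text
t: 22.6
position: [0.4452, 0.2909, 0.0603]
orientation: [0.001, -3.142, 0.0]
force: [-0.5, -0.3, 0.4]
gripper_width: 0.0384
gripper_force: 60.6
```

servo_tool --pt "0 0 0.0025 0 1" --pt "0 0 0 0 1" --pt "0 0 0.0015 0 1" --pt "0 0 0 0 1" --pt "0 0 0 0 1"

```text
t: 23.02
position: [0.4454, 0.2909, 0.0565]
orientation: [-0.001, 3.141, 0.0]
force: [-0.0, -1.0, 3.3]
gripper_width: 0.0388
gripper_force: 61.0
```

servo_tool --pt "0 0 0 0 0.5" --pt "0 0 0 0 0.3" --pt "0 0 0 0 0.1" --pt "0 0 0 0 0" --pt "0 0 0 0 0"

```text
t: 23.43
position: [0.4453, 0.2909, 0.0562]
orientation: [0.001, -3.141, 0.0]
force: [-0.0, 1.0, 1.1]
gripper_width: 0.085
gripper_force: 0.0
```

servo_tool --pt "0 0 0 0 0" --pt "0 0 -0.015 0 0" --pt "0 0 -0.03 0 0" --pt "0 0 -0.04 0 0" --pt "0 0 -0.04 0 0"

```text
t: 23.85
position: [0.4446, 0.2905, 0.1822]
orientation: [0.001, -3.14, 0.001]
force: [0.8, 0.1, 0.4]
gripper_width: 0.0855
gripper_force: 0.0
```

servo_tool --pt "-0.0081 -0.0372 0 0 0" --pt "-0.0081 -0.0372 0 0 0" --pt "-0.0081 -0.0372 0 0 0" --pt "-0.0081 -0.0372 0 0 0" --pt "-0.0081 -0.0372 0 0 0"

```text
t: 24.27
position: [0.4859, 0.1033, 0.1815]
orientation: [-0.002, 3.141, 0.0]
force: [0.6, 0.4, 1.1]
gripper_width: 0.0857
gripper_force: 0.0
```

servo_tool --pt "-0.0081 -0.0372 0 0 0" --pt "-0.0081 -0.0372 0 0 0" --pt "-0.0081 -0.0372 0 0 0" --pt "-0.0081 -0.0372 0 0 0" --pt "-0.0081 -0.0372 0 0 0"

```text
t: 24.68
position: [0.5265, -0.0831, 0.1814]
orientation: [-0.001, 3.141, -0.0]
force: [0.1, 0.1, -0.7]
gripper_width: 0.0856
gripper_force: 0.0
```

servo_tool --pt "-0.0081 -0.0372 0 0 0" --pt "-0.0081 -0.0372 0 0 0" --pt "-0.0081 -0.0372 0 0 0" --pt "-0.0081 -0.0372 0 0 0" --pt "-0.0081 -0.0372 0 0 0"

```text
t: 25.1
position: [0.5671, -0.2691, 0.1812]
orientation: [-0.001, 3.142, 0.0]
force: [1.7, -0.4, -0.1]
gripper_width: 0.0854
gripper_force: 0.0
```

servo_tool --pt "-0.0081 -0.0372 0 0 0" --pt "0 0 0 0 0" --pt "0 0 0 0 0" --pt "0 0 0 0 0"

```text
t: 25.43
position: [0.5749, -0.3042, 0.1807]
orientation: [0.0, -3.141, -0.001]
force: [0.4, 1.0, -0.5]
gripper_width: 0.0853
gripper_force: 0.0
```

```bash
python3 look.py wrist w5; python3 look.py side s5 | grep -E "0\.(4|5)"
python3 - <<'E'
import cv2
cv2.imwrite("pics/s5c.png",cv2.resize(cv2.imread("pics/s5.png")[290:420,150:350],None,fx=3,fy=3))
E
```

```text
[ 0.5749 -0.3042  0.1807] [ 0.0000e+00 -3.1407e+00 -1.4000e-03]
[274.  30.] 4904 [ 0.4435 -0.331   0.055 ] [ 0.4836 -0.2759  0.0705] [ 0.4636 -0.3035  0.0627] [ 24.  31. 168.]
[272. 201.] 3340 [ 0.5513 -0.3284  0.0551] [ 0.5984 -0.2813  0.0667] [ 0.5749 -0.3048  0.0609] [ 15.   9. 110.]
[511. 333.] 1425 [ 0.6725 -0.1341  0.055 ] [ 0.7017 -0.0822  0.0658] [ 0.6871 -0.1081  0.0604] [142. 140. 134.]
blue 4894 [ 0.5496 -0.1273  0.0116] [ 0.6189 -0.0585  0.0165] [ 0.5843 -0.0929  0.014 ]
[ 0.5751 -0.3035  0.1812] [ 1.4000e-03 -3.1412e+00 -8.0000e-04]
[41. 24.] 927 [ 1.6011 -0.7489  0.055 ] [ 1.6225 -0.3205  0.085 ] [ 1.6118 -0.5347  0.07  ] [ 73. 135.  53.]
[357.  62.] 330 [ 0.5585 -0.7049  0.0551] [ 0.6358 -0.6047  0.0849] [ 0.5972 -0.6548  0.07  ] [45.5 39.  90. ]
[224.  98.] 1095 [ 0.7821 -0.5067  0.055 ] [ 0.9346 -0.237   0.085 ] [ 0.8583 -0.3718  0.07  ] [21. 27. 63.]
[326. 126.] 240 [ 0.5499 -0.3295  0.0552] [ 0.5971 -0.2798  0.0695] [ 0.5735 -0.3046  0.0624] [18. 13. 79.]
[375. 139.] 311 [ 0.4273 -0.3241  0.055 ] [ 0.4816 -0.2744  0.0716] [ 0.4545 -0.2993  0.0633] [ 25.  42. 125.]
[218. 349.] 279 [0.522  0.2946 0.0555] [0.5591 0.3266 0.0849] [0.5406 0.3106 0.0702] [ 65. 255.  68.]
[280. 363.] 265 [0.425  0.2853 0.0551] [0.4613 0.3105 0.085 ] [0.4432 0.2979 0.07  ] [ 16. 255. 118.]
yellow 716 [ 0.5461 -0.0171  0.0104] [0.6144 0.0566 0.0179] [0.5803 0.0197 0.0141]
red 669 [ 0.4904 -0.0741  0.0103] [5.592e-01 1.000e-04 1.860e-02] [ 0.5248 -0.037   0.0145]
blue 574 [ 0.5484 -0.1296  0.0103] [ 0.6166 -0.0581  0.0182] [ 0.5825 -0.0939  0.0143]
```

View pics/s5c.png

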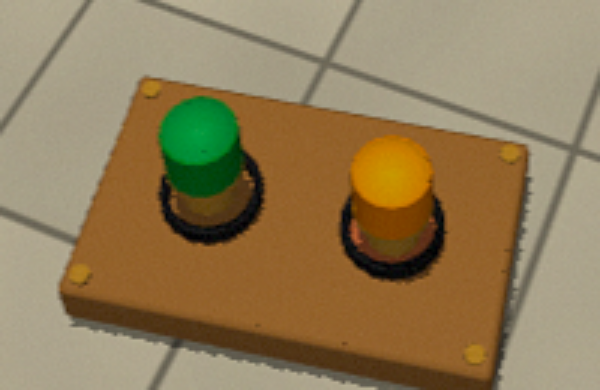

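The amber lamp stands home in its collar at (392,220) in the crop, and the green one at (205,170) is undisturbed. Next I'll take the pawl back to its pad at (0.5263,-0.036).

servo_tool --pt "0 0 0.035 0 0" --pt "0 0 0.035 0 0" --pt "0 0 0.035 0 0" --pt "0 0 0.035 0 0" --pt "0 0 0.012 0 0"

```text
t: 25.95
position: [0.5733, -0.3013, 0.025]
orientation: [0.004, -3.137, -0.005]
force: [-0.9, 0.4, -0.3]
gripper_width: 0.0854
gripper_force: 0.0
```

servo_tool --pt "0 0 0 0 0" --pt "0 0 0 0 0" --pt "0 0 0 0 0" --pt "0 0 0 0 1" --pt "0 0 0 0 1"

```text
t: 26.37
position: [0.576, -0.3046, 0.031]
orientation: [-0.001, 3.139, -0.002]
force: [1.0, -0.8, 0.0]
gripper_width: 0.0637
gripper_force: 0.0
```

servo_tool --pt "0 0 0 0 1" --pt "0 0 0 0 1" --pt "0 0 0 0 1" --pt "0 0 0 0 1" --pt "0 0 0 0 1"

```text
t: 26.78
position: [0.5758, -0.3047, 0.0308]
orientation: [-0.001, 3.14, -0.002]
force: [-1.5, 0.7, 6.6]
gripper_width: 0.0466
gripper_force: 61.5
```

servo_tool --pt "0 0 -0.02 0 1" --pt "0 0 -0.03 0 1" --pt "0 0 -0.03 0 1" --pt "0 0 -0.03 0 1" --pt "0 0 0 0 1"

```text
t: 27.2
position: [0.5771, -0.3056, 0.1457]
orientation: [-0.001, 3.134, -0.008]
force: [0.7, -0.5, -3.7]
gripper_width: 0.0468
gripper_force: 62.5
```

servo_tool --pt "0.0061 0.0336 0 0 1" --pt "0.0061 0.0336 0 0 1" --pt "0.0061 0.0336 0 0 1" --pt "0.0061 0.0336 0 0 1" --pt "0.0061 0.0336 0 0 1"

```text
t: 27.62
position: [0.5437, -0.1348, 0.1386]
orientation: [0.0, -3.141, -0.001]
force: [1.3, -0.3, -3.6]
gripper_width: 0.0463
gripper_force: 62.9
```

servo_tool --pt "0.0061 0.0336 0 0 1" --pt "0.0061 0.0336 0 0 1" --pt "0.0061 0.0336 0 0 1" --pt "0 0 0 0 1" --pt "0 0 0 0 1"

```text
t: 28.03
position: [0.5256, -0.0337, 0.1391]
orientation: [0.006, -3.141, -0.0]
force: [0.1, -0.2, -2.3]
gripper_width: 0.0471
gripper_force: 63.3
```

servo_tool --pt "0 0 0 0 1" --pt "0 0 0 0 1"

```text
t: 28.2
position: [0.5264, -0.0362, 0.139]
orientation: [-0.0, -3.141, 0.0]
force: [0.2, -0.5, -2.7]
gripper_width: 0.0466
gripper_force: 63.3
```

servo_tool --pt "-0.0008 0 0.03 0 1" --pt "0 0 0.03 0 1" --pt "0 0 0.02 0 1" --pt "0 0 0.01 0 1" --pt "0 0 0 0 1"

```text
t: 28.62
position: [0.526, -0.0362, 0.0471]
orientation: [-0.002, -3.138, -0.001]
force: [-0.4, 0.3, -3.7]
gripper_width: 0.0463
gripper_force: 63.3
```

servo_tool --pt "0 0 0 0 1" --pt "0 0 0 0 1" --pt "0 0 0 0 1"

```text
t: 28.87
position: [0.528, -0.0359, 0.0506]
orientation: [-0.0, 3.139, -0.001]
force: [0.1, 1.1, -4.2]
gripper_width: 0.0471
gripper_force: 63.3
```

servo_tool --pt "0.0008 0 0.005 0 1" --pt "0 0 0.003 0 1" --pt "0 0 0.0023 0 1" --pt "0 0 0 0 1" --pt "0 0 0 0 1"

```text
t: 29.28
position: [0.5265, -0.0355, 0.0407]
orientation: [-0.001, 3.14, -0.001]
force: [-7.2, 0.7, 17.5]
gripper_width: 0.0467
gripper_force: 65.3
```

servo_tool --pt "0 0 0 0 0.5" --pt "0 0 0 0 0.3" --pt "0 0 0 0 0.1" --pt "0 0 0 0 0" --pt "0 0 0 0 0"

```text
t: 29.7
position: [0.5264, -0.0355, 0.0389]
orientation: [-0.001, 3.141, -0.0]
force: [0.1, -0.5, -0.3]
gripper_width: 0.0852
gripper_force: 0.0
```

servo_tool --pt "0 0 0 0 0" --pt "0 0 -0.02 0 0" --pt "0 0 -0.03 0 0" --pt "0 0 -0.04 0 0" --pt "0 0 -0.04 0 0"

```text
t: 30.12
position: [0.5256, -0.0354, 0.1699]
orientation: [0.001, -3.14, -0.001]
force: [0.9, -0.3, 0.5]
gripper_width: 0.0853
gripper_force: 0.0
```

servo_tool --pt "0 0 0 0.1208 0" --pt "0 0 0 0.1208 0" --pt "0 0 0 0.1208 0" --pt "0 0 0 0.1208 0" --pt "0 0 0 0.1208 0"

```text
t: 30.53
position: [0.5263, -0.0355, 0.1689]
orientation: [-0.942, -2.997, 0.0]
force: [-0.4, 0.3, -0.6]
gripper_width: 0.0852
gripper_force: 0.0
```

servo_tool --pt "0 0 0 0.1208 0" --pt "0 0 0 0.1208 0" --pt "0 0 0 0.1208 0" --pt "0 0 0 0.1208 0" --pt "0 0 0 0.1208 0"

```text
t: 30.95
position: [0.5263, -0.0355, 0.1688]
orientation: [-1.791, -2.581, 0.0]
force: [-0.1, 0.3, 0.2]
gripper_width: 0.0852
gripper_force: 0.0
```

servo_tool --pt "0 0 0 0.1208 0" --pt "0 0 0 0.1208 0" --pt "0 0 0 0.1208 0" --pt "0 0 0 0 0" --pt "-0.0334 -0.0091 0 0 0"

```text
t: 31.37
position: [0.518, -0.0659, 0.1689]
orientation: [-2.211, -2.231, -0.002]
force: [-0.0, -0.3, -0.7]
gripper_width: 0.0852
gripper_force: 0.0
```

servo_tool --pt "-0.0334 -0.0091 0 0 0" --pt "-0.0334 -0.0091 0 0 0" --pt "-0.0334 -0.0091 0 0 0" --pt "-0.0334 -0.0091 0 0 0" --pt "-0.0334 -0.0091 0 0 0"

```text
t: 31.78
position: [0.4712, -0.2374, 0.169]
orientation: [2.215, 2.228, 0.0]
force: [0.3, 0.2, -0.1]
gripper_width: 0.0851
gripper_force: 0.0
```

servo_tool --pt "-0.0334 -0.0091 0 0 0" --pt "-0.0334 -0.0091 0 0 0" --pt "0 0 0 0 0" --pt "0 0 0 0 0" --pt "0 0 0 0 0"

```text
t: 32.2
position: [0.4536, -0.3026, 0.1687]
orientation: [-2.218, -2.224, -0.0]
force: [-0.5, -0.1, -0.3]
gripper_width: 0.0855
gripper_force: 0.0
```

```bash
python3 look.py wrist w6; python3 look.py side s6 | grep -E "0\.(4|5)"
```

```text
[ 0.4536 -0.3026  0.1687] [-2.2178e+00 -2.2240e+00 -4.0000e-04]
[131. 206.] 4329 [ 0.3293 -0.3298  0.055 ] [ 0.3802 -0.2765  0.0682] [ 0.3547 -0.3031  0.0616] [ 18. 132. 222.]
[277. 206.] 4659 [ 0.4281 -0.3309  0.055 ] [ 0.4833 -0.2757  0.0699] [ 0.4557 -0.3033  0.0624] [ 24.  31. 125.]
[ 0.4538 -0.302   0.1689] [-2.2173e+00 -2.2248e+00 -4.0000e-04]
[41. 24.] 921 [ 1.6017 -0.7497  0.055 ] [ 1.621  -0.3214  0.0849] [ 1.6114 -0.5356  0.07  ] [ 73. 138.  51.]
[220.  96.] 885 [ 0.8383 -0.5075  0.055 ] [ 0.9343 -0.2364  0.085 ] [ 0.8863 -0.372   0.07  ] [24. 25. 52.]
[375. 139.] 311 [ 0.4269 -0.3249  0.0551] [ 0.4818 -0.2739  0.0708] [ 0.4544 -0.2994  0.0629] [25. 42. 76.]
[306. 202.] 480 [ 0.5008 -0.0593  0.055 ] [ 0.5483 -0.0101  0.078 ] [ 0.5245 -0.0347  0.0665] [ 17.5  13.  113. ]
[218. 349.] 281 [0.5216 0.2946 0.0558] [0.5602 0.3259 0.085 ] [0.5409 0.3103 0.0704] [ 65. 255.  66.]
[280. 363.] 272 [0.4253 0.2844 0.0557] [0.4613 0.311  0.0848] [0.4433 0.2977 0.0703] [ 16. 255. 114.]
yellow 712 [ 0.5456 -0.0158  0.0106] [0.6143 0.057  0.0188] [0.5799 0.0206 0.0147]
red 200 [ 0.491  -0.0662  0.0103] [ 0.5588 -0.0013  0.018 ] [ 0.5249 -0.0337  0.0141]
blue 434 [ 0.5621 -0.1281  0.0106] [ 0.6166 -0.0585  0.0188] [ 0.5894 -0.0933  0.0147]
```

View pics/w6.png

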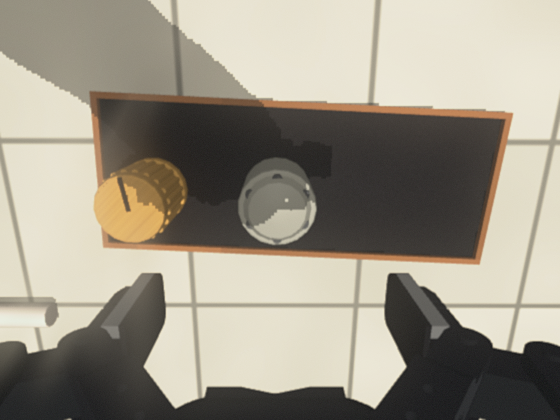

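The wrist view shows the cover at (278,205) and the knob at (130,205), both upright in the tray. I'll return the cover next.

servo_tool --pt "-0.0007 0.002 0.03 0 0" --pt "0 0 0.035 0 0" --pt "0 0 0.035 0 0" --pt "0 0 0.03 0 0" --pt "0 0 0.009 0 0"

```text
t: 32.72
position: [0.4544, -0.3006, 0.0262]
orientation: [-2.213, -2.222, 0.0]
force: [-0.4, 0.7, -0.6]
gripper_width: 0.0856
gripper_force: 0.0
```

servo_tool --pt "0 0 0 0 0" --pt "0 0 0 0 0" --pt "0 0 0 0 0" --pt "0 0 0 0 1" --pt "0 0 0 0 1"

```text
t: 33.13
position: [0.4565, -0.304, 0.0315]
orientation: [2.218, 2.221, 0.0]
force: [-0.6, 0.9, 0.0]
gripper_width: 0.0636
gripper_force: 0.0
```

servo_tool --pt "0 0 0 0 1" --pt "0 0 0 0 1" --pt "0 0 0 0 1" --pt "0 0 0 0 1" --pt "0 0 0 0 1"

```text
t: 33.55
position: [0.4562, -0.3039, 0.0316]
orientation: [2.219, 2.221, 0.0]
force: [-1.2, 1.5, 10.6]
gripper_width: 0.0543
gripper_force: 61.7
```

servo_tool --pt "0 0 -0.02 0 1" --pt "0 0 -0.03 0 1" --pt "0 0 -0.03 0 1" --pt "0 0 -0.03 0 1" --pt "0 0 0 0 1"

```text
t: 33.97
position: [0.4575, -0.3051, 0.146]
orientation: [2.214, 2.216, 0.001]
force: [0.8, -0.3, -2.1]
gripper_width: 0.0545
gripper_force: 64.4
```

servo_tool --pt "0.0302 0.0184 0 0 1" --pt "0.0302 0.0184 0 0 1" --pt "0.0302 0.0184 0 0 1" --pt "0.0302 0.0184 0 0 1" --pt "0.0302 0.0184 0 0 1"

```text
t: 34.38
position: [0.548, -0.1509, 0.1398]
orientation: [-2.221, -2.222, 0.0]
force: [-0.1, -0.3, -2.3]
gripper_width: 0.0544
gripper_force: 64.5
```

servo_tool --pt "0.0302 0.0184 0 0 1" --pt "0.0302 0.0184 0 0 1" --pt "0 0 0 0 1" --pt "0 0 0 0 1" --pt "0 0 0 0 1"

```text
t: 34.8
position: [0.584, -0.0918, 0.1395]
orientation: [-2.219, -2.223, 0.001]
force: [-0.6, -0.0, -2.1]
gripper_width: 0.0544
gripper_force: 64.6
```

servo_tool --pt "0 0 0.03 0 1" --pt "0 0 0.03 0 1" --pt "0 0 0.01 0 1" --pt "0 0 0 0 1" --pt "0 0 0 0 1"

```text
t: 35.22
position: [0.5841, -0.0928, 0.0704]
orientation: [-2.221, -2.221, 0.0]
force: [-0.3, -0.7, -1.4]
gripper_width: 0.0546
gripper_force: 64.5
```

servo_tool --pt "0 0 0 0 1" --pt "0 0 0 0 1"

```text
t: 35.38
position: [0.5852, -0.0925, 0.0717]
orientation: [2.219, 2.22, 0.002]
force: [-0.2, -0.4, -2.7]
gripper_width: 0.0544
gripper_force: 64.5
```

servo_tool --pt "0 -0.001 0.015 0 1" --pt "0 0 0.008 0 1" --pt "0 0 0.004 0 1" --pt "0 0 0.0025 0 1" --pt "0 0 0 0 1"

```text
t: 35.8
position: [0.5832, -0.0918, 0.0416]
orientation: [2.22, 2.223, -0.0]
force: [-4.5, 1.3, 6.2]
gripper_width: 0.0546
gripper_force: 65.1
```

servo_tool --pt "0 0 0 0 1" --pt "0 0 0 0 1" --pt "0 0 0 0 1"

```text
t: 36.05
position: [0.5832, -0.0918, 0.0417]
orientation: [2.22, 2.222, -0.0]
force: [-3.5, 1.5, 6.1]
gripper_width: 0.054
gripper_force: 65.1
```

servo_tool --pt "0 0 0 0 0.5" --pt "0 0 0 0 0.3" --pt "0 0 0 0 0.1" --pt "0 0 0 0 0" --pt "0 0 0 0 0"

```text
t: 36.47
position: [0.5836, -0.092, 0.0406]
orientation: [2.22, 2.222, 0.0]
force: [-0.2, -0.6, -0.6]
gripper_width: 0.0852
gripper_force: 0.0
```

servo_tool --pt "0 0 0 0 0" --pt "0 0 -0.02 0 0" --pt "0 0 -0.03 0 0" --pt "0 0 -0.04 0 0" --pt "0 0 -0.04 0 0"

```text
t: 36.88
position: [0.5827, -0.0917, 0.1714]
orientation: [-2.219, -2.221, 0.001]
force: [1.7, -0.2, 0.6]
gripper_width: 0.0854
gripper_force: 0.0
```

servo_tool --pt "-0.0264 -0.0286 0 0 0" --pt "-0.0264 -0.0286 0 0 0" --pt "-0.0264 -0.0286 0 0 0" --pt "-0.0264 -0.0286 0 0 0" --pt "-0.0264 -0.0286 0 0 0"

```text
t: 37.3
position: [0.4391, -0.2248, 0.1706]
orientation: [2.219, 2.223, 0.0]
force: [0.2, 0.2, 0.5]
gripper_width: 0.0852
gripper_force: 0.0
```

servo_tool --pt "-0.0264 -0.0286 0 0 0" --pt "-0.0264 -0.0286 0 0 0" --pt "-0.0264 -0.0286 0 0 0" --pt "0 0 0 0 0" --pt "0 0 0 0 0"

```text
t: 37.72
position: [0.3534, -0.3048, 0.1706]
orientation: [2.225, 2.217, 0.0]
force: [0.2, -0.3, 0.3]
gripper_width: 0.0853
gripper_force: 0.0
```

servo_tool --pt "0 0 0 0 0" --pt "0 0 0 0 0"

```text
t: 37.88
position: [0.3554, -0.3028, 0.1705]
orientation: [-2.219, -2.224, -0.0]
force: [0.1, -0.0, 0.0]
gripper_width: 0.0855
gripper_force: 0.0
```

```bash
python3 look.py wrist w7; python3 look.py side s7 | grep -E " 0\.5[0-9]+ +-"
```

```text
[ 0.3554 -0.3028  0.1705] [-2.2192e+00 -2.2237e+00 -4.0000e-04]
[271. 206.] 4093 [ 0.3276 -0.3274  0.055 ] [ 0.3799 -0.2765  0.0683] [ 0.3538 -0.3019  0.0616] [ 18. 142. 150.]
[350.  62.] 467 [ 0.5585 -0.7038  0.055 ] [ 0.6786 -0.6057  0.085 ] [ 0.6186 -0.6548  0.07  ] [45. 40. 87.]
[289. 179.] 498 [ 0.5552 -0.1189  0.0551] [ 0.6095 -0.0627  0.0819] [ 0.5824 -0.0908  0.0685] [ 25.  43. 115.]
[306. 202.] 479 [ 0.5009 -0.0594  0.055 ] [ 0.548  -0.0106  0.0778] [ 0.5245 -0.035   0.0664] [ 15.  12. 104.]
yellow 718 [ 0.5465 -0.0163  0.0101] [0.6157 0.0569 0.0179] [0.5811 0.0203 0.014 ]
red 198 [ 0.4909 -0.0652  0.0103] [ 0.5592 -0.0021  0.0185] [ 0.5251 -0.0337  0.0144]
blue 91 [ 0.5634 -0.0947  0.0111] [ 0.6164 -0.0578  0.0171] [ 0.5899 -0.0763  0.0141]
```

servo_tool --pt "0 -0.0015 0.03 0 0" --pt "0 0 0.035 0 0" --pt "0 0 0.035 0 0" --pt "0 0 0.03 0 0" --pt "0 0 0.0105 0 0"

```text
t: 38.4
position: [0.3527, -0.3008, 0.0263]
orientation: [-2.214, -2.221, -0.001]
force: [-0.1, 0.9, 0.2]
gripper_width: 0.0855
gripper_force: 0.0
```

servo_tool --pt "0 0 0 0 0" --pt "0 0 0 0 0" --pt "0 0 0 0 0" --pt "0 0 0 0 1" --pt "0 0 0 0 1"

```text
t: 38.82
position: [0.3539, -0.3038, 0.0311]
orientation: [2.218, 2.221, -0.0]
force: [-0.0, -0.0, -0.5]
gripper_width: 0.064
gripper_force: 0.0
```

servo_tool --pt "0 0 0 0 1" --pt "0 0 0 0 1" --pt "0 0 0 0 1" --pt "0 0 0 0 1" --pt "0 0 0 0 1"

```text
t: 39.23
position: [0.3535, -0.3037, 0.0311]
orientation: [2.219, 2.221, -0.0]
force: [-1.7, 2.1, 9.2]
gripper_width: 0.0489
gripper_force: 60.9
```

servo_tool --pt "0 0 -0.02 0 1" --pt "0 0 -0.03 0 1" --pt "0 0 -0.03 0 1" --pt "0 0 -0.04 0 1" --pt "0 0 0 0 1"

```text
t: 39.65
position: [0.3549, -0.3054, 0.1564]
orientation: [2.214, 2.216, -0.002]
force: [1.1, -1.2, -4.8]
gripper_width: 0.0488
gripper_force: 64.1
```

servo_tool --pt "0.0325 0.0228 0 0 1" --pt "0.0325 0.0228 0 0 1" --pt "0.0325 0.0228 0 0 1" --pt "0.0325 0.0228 0 0 1" --pt "0.0325 0.0228 0 0 1"

```text
t: 40.07
position: [0.4675, -0.1391, 0.1497]
orientation: [-2.221, -2.222, 0.0]
force: [2.1, 0.3, -3.2]
gripper_width: 0.0486
gripper_force: 64.0
```

servo_tool --pt "0.0325 0.0228 0 0 1" --pt "0.0325 0.0228 0 0 1" --pt "0.0325 0.0228 0 0 1" --pt "0.0325 0.0228 0 0 1" --pt "0.0325 0.0228 0 0 1"

```text
t: 40.48
position: [0.5814, 0.0238, 0.1495]
orientation: [-2.22, -2.222, 0.001]
force: [1.6, -0.8, -3.5]
gripper_width: 0.0489
gripper_force: 64.0
```

servo_tool --pt "0 0 0 0 1" --pt "0 0 0 0 1" --pt "0 0 0 0 1" --pt "0 0 0.03 0 1" --pt "0 0 0.03 0 1"

```text
t: 40.9
position: [0.5815, 0.0205, 0.0909]
orientation: [2.22, 2.218, 0.004]
force: [0.4, 0.1, -4.9]
gripper_width: 0.0489
gripper_force: 64.5
```

servo_tool --pt "0 0 0.02 0 1" --pt "0 0 0 0 1" --pt "0 0 0 0 1" --pt "0 0 0 0 1" --pt "0 0 0 0 1"

```text
t: 41.32
position: [0.5818, 0.0212, 0.0718]
orientation: [2.22, 2.22, 0.003]
force: [1.6, 0.2, -3.7]
gripper_width: 0.0485
gripper_force: 64.2
```

servo_tool --pt "0 0 0.015 0 1" --pt "0 0 0.008 0 1" --pt "0 0 0.004 0 1" --pt "0 0 0.002 0 1" --pt "0 0 0 0 1"

```text
t: 41.73
position: [0.581, 0.0219, 0.0414]
orientation: [2.22, 2.222, 0.0]
force: [-0.0, 0.0, -4.2]
gripper_width: 0.0487
gripper_force: 64.7
```

servo_tool --pt "0 0 0.001 0 1" --pt "0 0 0 0 1" --pt "0 0 0 0 1"

```text
t: 41.98
position: [0.5812, 0.0219, 0.0411]
orientation: [2.22, 2.222, 0.001]
force: [-3.1, -0.5, 6.2]
gripper_width: 0.0487
gripper_force: 65.3
```

Now I'll release, retreat upwards and back towards -y, then check.

servo_tool --pt "0 0 0 0 0.5" --pt "0 0 0 0 0.3" --pt "0 0 0 0 0.1" --pt "0 0 0 0 0" --pt "0 0 0 0 0"

```text
t: 42.4
position: [0.5812, 0.0218, 0.0401]
orientation: [2.22, 2.222, 0.0]
force: [0.1, -0.2, -0.6]
gripper_width: 0.085
gripper_force: 0.0
```

servo_tool --pt "0 0 0 0 0" --pt "0 0 -0.02 0 0" --pt "0 0 -0.04 0 0" --pt "0 0 -0.04 0 0" --pt "0 0 -0.04 0 0"

```text
t: 42.82
position: [0.5805, 0.0219, 0.1814]
orientation: [-2.22, -2.222, 0.001]
force: [0.6, -1.3, 0.4]
gripper_width: 0.0852
gripper_force: 0.0
```

servo_tool --pt "-0.02 -0.004 -0.012 0 0" --pt "-0.02 -0.004 -0.012 0 0" --pt "-0.02 -0.004 -0.012 0 0" --pt "-0.02 -0.004 -0.012 0 0" --pt "0 0 0 0 0"

```text
t: 43.23
position: [0.5653, -0.061, 0.2303]
orientation: [2.22, 2.218, 0.002]
force: [-0.4, 0.5, -0.0]
gripper_width: 0.0856
gripper_force: 0.0
```

servo_tool --pt "0 0 0 0 0" --pt "0 0 0 0 0" --pt "0 0 0 0 0"

```text
t: 43.48
position: [0.5648, -0.0574, 0.2272]
orientation: [-2.219, -2.222, 0.001]
force: [0.6, 0.0, 0.9]
gripper_width: 0.0852
gripper_force: 0.0
```

```bash
python3 look.py wrist w8; python3 look.py side s8 | grep -E " 0\.[45][0-9]+ "; python3 sock.py | grep -v collar
```

```text
[ 0.5648 -0.0574  0.2272] [-2.2188e+00 -2.2225e+00  7.0000e-04]
[296.  88.] 3704 [ 0.5554 -0.0032  0.064 ] [0.608  0.049  0.0785] [0.5817 0.0229 0.0712] [ 18. 146. 199.]
[483. 115.] 3458 [ 0.7075 -0.0248  0.055 ] [0.7618 0.0291 0.0663] [0.7347 0.0022 0.0607] [174.  97. 200.]
[226. 162.] 2855 [ 0.5022 -0.0587  0.055 ] [ 0.55   -0.0111  0.0765] [ 0.5261 -0.0349  0.0657] [ 12.  10. 101.]
[336. 162.] 699 [ 0.6108 -0.0565  0.0551] [ 0.6196 -0.0127  0.0741] [ 0.6152 -0.0346  0.0646] [21. 16. 90.]
[296. 226.] 3303 [ 0.5562 -0.1179  0.055 ] [ 0.6109 -0.0635  0.0799] [ 0.5836 -0.0907  0.0675] [ 24.  31. 155.]
[425. 242.] 2600 [ 0.6732 -0.1357  0.055 ] [ 0.7277 -0.0814  0.0659] [ 0.7005 -0.1085  0.0605] [142. 126. 129.]
yellow 550 [ 0.5511 -0.0121  0.0117] [0.6163 0.0555 0.0161] [0.5837 0.0217 0.0139]
red 1040 [ 0.4959 -0.0686  0.0113] [ 0.5599 -0.0021  0.0164] [ 0.5279 -0.0353  0.0138]
blue 344 [ 0.5518 -0.1057  0.0112] [ 0.6185 -0.058   0.0163] [ 0.5851 -0.0819  0.0137]
[ 0.5649 -0.0573  0.2272] [-2.2185e+00 -2.2227e+00  8.0000e-04]
[350.  61.] 467 [ 0.5586 -0.6992  0.0551] [ 0.6789 -0.6036  0.085 ] [ 0.6187 -0.6514  0.07  ] [45. 39. 93.]
[289. 179.] 495 [ 0.5545 -0.1176  0.0551] [ 0.609  -0.0628  0.0811] [ 0.5817 -0.0902  0.0681] [ 25.  42. 123.]
[268. 210.] 704 [ 0.5541 -0.0574  0.0551] [0.6185 0.0485 0.0795] [ 0.5863 -0.0044  0.0673] [ 19. 203. 125.]
[306. 202.] 478 [ 0.5012 -0.0576  0.0552] [ 0.548  -0.0102  0.0772] [ 0.5246 -0.0339  0.0662] [20. 12. 80.]
yellow 201 [ 0.5461 -0.0131  0.0103] [0.6161 0.0564 0.0178] [0.5811 0.0216 0.0141]
red 190 [ 0.491  -0.0671  0.0101] [ 0.5581 -0.0014  0.0181] [ 0.5246 -0.0343  0.0141]
blue 88 [ 0.5641 -0.0953  0.0103] [ 0.6163 -0.0569  0.0182] [ 0.5902 -0.0761  0.0142]
[ 0.5649 -0.0573  0.2273] [-2.2184e+00 -2.2230e+00  7.0000e-04]
side green 729 [0.5222 0.2853 0.0601] [0.5599 0.3257 0.0986]
scene green 224 [0.5287 0.2854 0.0608] [0.565  0.3198 0.0973]
```

View pics/w8.png

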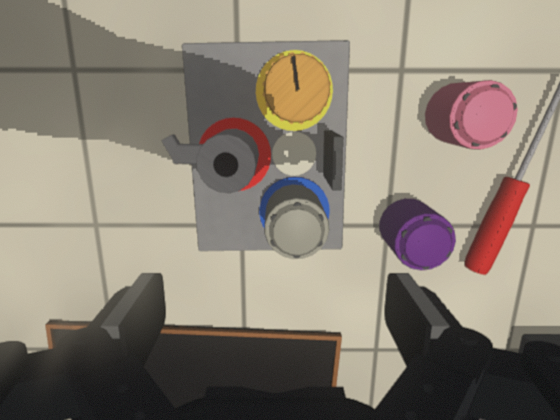

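View pics/s8.png

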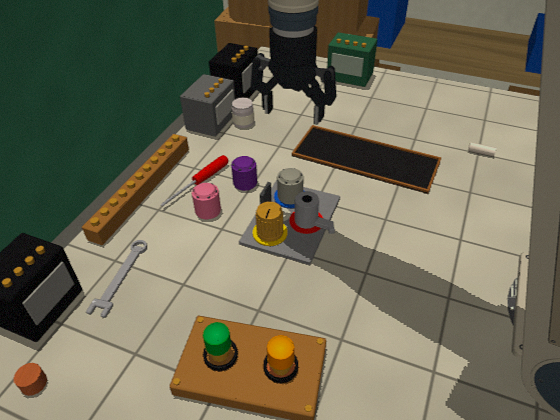

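The wrist view shows all three parts upright on their own pads: knob (297,88), pawl (226,162), cover (296,227). Each is within about 1.5 mm of its pad's centre. In the side view both lamps are seated, the green at (217,340) and the amber at (280,357).

```bash
python3 -c "
from station import robot
print(robot.hand_in())"
```

```text
the job is handed in; nothing more can be done
None
```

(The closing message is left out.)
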